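Slide the open grease pot along the fence and home under the bench riser

ROBOT

A 6-joint arm with a two-finger parallel gripper is mounted at the origin on a cart in front of the work surface, level with it; the furniture and walls round the work are solid. World frame = base frame: x ahead of the robot, y to its left, z up, the work surface at z = 0. Lengths are in m, angles in degrees, forces in N, time in s.
With the tool pointing down it reaches from about 0.375 to 0.9 m from the base axis. Payload 3.1 kg.
Tool frame: the origin (TCP) lies midway between the tips of the shut fingers; the grasp point (between the pads) lies 19 mm behind it; z points along the fingers, y is the line along which they close (so a half turn about z gives the same grasp; the last joint's range is limited). The gripper opens to 87 mm and grips with 3 to 60 N. Pads are 19 mm wide; open, the fingers measure 117 mm over their backs; the gripper's body (75 mm by 190 mm) begins 51 mm behind the grasp point.
Start: joints at [-75.602, 30.224, 82.088, -0, 67.689, -10.227], TCP at [0.26, -0.568, 0.223] pointing down, gripper open.
Joint ranges: [-176.69, 176.69], [-43.24, 126.21], [12.49, 139.97], [-82, 262], [0, 151.66], [-163.58, 163.58]. Speed limits (degrees/s): [159.86, 159.86, 180, 180, 180, 180].

INTERFACE

Orientations are given as a 3x3 rotation matrix whose columns are the frame's x, y, z axes.
In Python, from cell import ctrl, eyes gives the robot as it stands.
- The arm moves only by the tool jog_arm, never from a script. Its argument "moves" is text: rows parted by semicolons, each of 5 numbers parted by spaces: the shift along the world's x, y, z in mm, then the turn about the world's z in degrees, then the opening, from -1 (shut) to 1 (fully open). In form: dx dy dz turn claw; .... A call has 1 to 5 rows; each row shifts and turns the commanded pose from where the row before left it; what a row does not reach is not made up. A row lasts 1/12 s, in which the tool goes at most 41.7 mm and 7.16 degrees, less where a joint would pass 70% of its speed; a pose out of reach is approached as far as the arm can. A call is refused whole if a number of a shift passes 41.7 or a number of a turn 7.16, either way. A call with a gripper value outside its range is refused whole. The fingers move at their own pace and stop on an object; the grip force is fixed at half the most. Time passes only in rows, so rows that do not move let the fingers close. It gives the time, the measured TCP pose, the force, the opening and the grip force at its end, in the units of the state.
- ctrl.observe(): the state, without advancing time (a new reading comes with each control period).
- eyes.capture(name): name is "scene" or "top"; returns a dict with "pixels" (480x640x3 uint8, blue, green, red), "depth" (480x640 float32, m along the optical axis (not along the pixel's ray), 0 where there is no reading), "fx", "fy", "cx", "cy" (pixels), "distortion" ([k1, k2, p1, p2, k3] as OpenCV has them; the pictures are not rectified), "R" (3x3) and "t" (3): a world point X has camera coordinates R X + t. Camera axes: x right, y down, z forward; pixel columns grow to the right and rows downward; lengths in m; the calibration is good to about 2 mm. A picture is of the moment at which its call begins.
- ctrl.finish_job(): hands the job in; it is judged then, once.
The state is a dict: "time": time; "joint_pos": joint angles; "qd": joint speeds; "tau": joint torques, N m; "tool_pos": TCP position; "orientation": TCP orientation; "contact_force": force on the tool from outside, world axes, zero at the start; "ft_torque": the same for the moment, N m; "width": opening from 0.0 (shut) to 1.0 (fully open); "grip_force": force on a finger pad.
Only numpy, scipy, OpenCV 4.12 (cv2) and the standard library are available. Lean on these libraries where they do the work, as an engineer would, in place of code of your own. Each camera call takes 0.05 s, during which the arm holds its last target. There are 200 camera calls.

TASK

Put the open pot of grease away under the little riser shelf without lifting it off the surface or tipping it: first bring it up against the fence in front of the ramp, then push it along the fence, keeping it against the fence all the way, up the ramp and over the yellow lip until it is felt to press lightly against the stop under the shelf. The stop is only clamped lightly and must stay where it is set, so do not shove it back; leave the pot resting there, flat behind the lip and touching fence and stop, and leave the brass tub, the tape measure and the black tape alone.

Things in the scene. Friction and masses are not known exactly. Their poses are not given: they have to be found in the camera images.
- riser: Small fixed bench riser of grey sheet metal with an aluminium fence on its left. Origin: on the bench at the foot of its ramp, on the line that the pot's centre follows when the pot touches the fence. x points along the lane into the riser, y left toward the fence, z up. The right side is open. Flat deck 4 mm high behind the lip, to the back panel at x = 212 mm; ramp, lip and deck end at y = -56 mm.
- fence (a point): Top of the fence's inner face, beside the foot of the ramp. Straight aluminium fence, inner face at riser y = +44 mm, 5 mm thick, with a 3 mm high foot reaching 26 mm to its outer side; top 25 mm above the bench; from riser x = -119 mm (out over the bare bench, 119 mm before the ramp) to x = 216 mm. Axes as the riser's.
- lip (a point): Middle of the yellow lip's top, 8 mm above the bench. The ramp climbs from riser x = 0 (height 0) to x = 39 mm (8 mm); the lip spans x = 39 to 49 mm and drops 4 mm to the deck. Axes as the riser's.
- shelf_edge (a point): Front edge of the upper shelf, underside, 150 mm above the bench, at riser x = 60 mm. The shelf covers x = 60 to 216 mm, y = -56 to +50 mm; top 155 mm, front edge upturned to 163 mm. It hangs from the back panel; its sides are open. It stops an upright gripper before the pot is home: lean the tool about 40 degrees so the fingertips reach ahead under it. Axes as the riser's.
- stop_zone (a point): NOT the stop itself: the nearest place where the stop's face can stand, on the deck at riser x = 140 mm. The stop, a rubber-faced bracket 64 mm wide, 48 mm high, stands across the lane with its face anywhere from x = 140 to 175 mm (pot centre 96 to 131 mm); its position is not reported: feel for it. It slides back for good when pushed with over about 18 N. Axes as the riser's.
- pot: Round yellow pot of dark grease, open on top, loose, standing upright on the bench in front of the ramp and some way from the fence. Origin: centre of its underside; z up. 88 mm diameter at the wall (7 mm above its underside and up), 82 mm at the foot, 66 mm high, wider than most grippers open; about 0.2 to 0.4 kg. It takes about 1 to 4 N to slide it on the flat, up to about 7 N on the ramp.
- brass_tub: Low round brass-coloured tub, 62 mm diameter, 28 mm high, on the bench beyond the fence. Origin: centre of its underside. Leave alone.
- tape_measure: Black and yellow pocket tape measure, 36 x 79 x 66 mm, on the bench to the left of the riser. Origin: centre of its underside. Leave alone.
- black_tape: Roll of black tape, 53 x 51 x 19 mm, lying on the riser's upper shelf. Origin: centre of its underside. Leave alone.

How it is judged:
By the outcome, as a careful person would: the job done as asked, in the order asked, and still so for the second after the job is handed in, with the robot touching nothing.
It also fails if it takes over 64 s, if anything falls off the work surface, if the arm or the gripper's body presses on something with over 40 N, if the wrist force passes 120 N, or if a joint passes its speed limit or range.

## Working session

There is one attempt and no reset: what is moved stays moved. The work goes in short steps, Python scripts to look and compute and a tool call to move; the robot and the scene stay as the last step left them, time stands still between calls to the robot, and variables do not carry over. Pictures are saved under pics/ and viewed, at most 10 in all, crops included, and the job is handed in when it is done.

Besides the shell and the picture viewer there is one more tool, called by a JSON object that holds its "api" and its "payload", one argument or row to a line. jog_arm: Moves the arm, as the interface text tells. Its arguments: {"type":"object","properties":{"moves":{"type":"string"}},"required":["moves"]}

```bash
mkdir -p pics; cat > h.py <<'E'
import numpy as np, cv2
from cell import ctrl, eyes
def ray(c,u,v):
    K=np.array([[c['fx'],0,c['cx']],[0,c['fy'],c['cy']],[0,0,1]])
    p=cv2.undistortPoints(np.array([[[u,v]]],float),K,np.array(c['distortion'],float))[0,0]
    R=np.array(c['R']);t=np.array(c['t'])
    return -R.T@t, R.T@np.array([p[0],p[1],1])
def plane(c,u,v,z):
    o,d=ray(c,u,v); return o+d*(z-o[2])/d[2]
def dep(c,u,v):
    o,d=ray(c,u,v); return o+d*c['depth'][int(v),int(u)]
E
python3 - <<'E'
from h import *
import pickle
for n in('scene','top'):
    c=eyes.capture(n);cv2.imwrite(f'pics/{n}0.png',c['pixels']);pickle.dump(c,open(n+'0.pkl','wb'))
    R=np.array(c['R']);print(n,-R.T@np.array(c['t']),R[2])
print(ctrl.observe())
E
```

```text
scene [-0.20400831  0.33660421  0.77969116] [ 0.672331   -0.40440861 -0.62001992]
top [ 0.23892127 -0.08664862  1.14667821] [ 0.239229   -0.01029969 -0.97090855]
{'time': 0.1, 'joint_pos': array([-7.56003833e+01,  3.02728499e+01,  8.21491399e+01, -9.62005778e-04,
        6.76890976e+01, -1.02273844e+01]), 'qd': array([ 0.0881758 ,  0.004589  , -0.12291772, -0.06122101,  0.03540329,
       -0.03760205]), 'tau': array([ 7.14784528e-04, -4.40984809e+01, -1.77151072e+01,  6.34855963e-02,
        5.33721037e-02, -4.68490680e-05]), 'tool_pos': array([ 0.26029845, -0.56749211,  0.22167743]), 'orientation': array([[ 9.09037251e-01,  4.16714564e-01, -4.97202330e-04],
       [ 4.16714731e-01, -9.09035379e-01,  1.87406720e-03],
       [ 3.28976587e-04, -1.91078843e-03, -9.99998120e-01]]), 'contact_force': array([-0.26159756,  0.6133381 ,  0.82443219]), 'ft_torque': array([-0.01659279,  0.01457871, -0.03113217]), 'grip_force': 0.0, 'width': 1.000224035544052}
```

View pics/scene0.png

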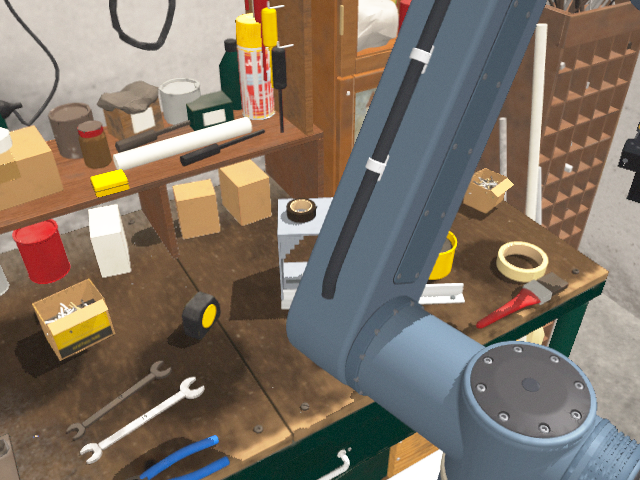

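View pics/top0.png

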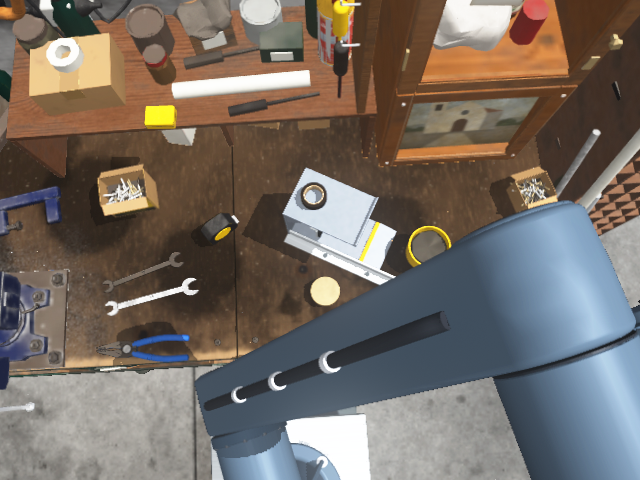

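The top view shows the riser at about (330,210), its yellow lip at (372,240), the fence on the robot's side with its outer end near (390,280), and the pot at (430,245). In the scene view the arm hides most of the riser. Lane direction is roughly world +y.

```bash
python3 - <<'E'
from h import *
import pickle
c=pickle.load(open('top0.pkl','rb'));im=c['pixels']
hsv=cv2.cvtColor(im,cv2.COLOR_BGR2HSV)
m=cv2.inRange(hsv,(20,120,120),(35,255,255));m[:,:340]=0;m[:200]=0;m[300:]=0
n,l,s,ce=cv2.connectedComponentsWithStats(m)
for i in range(1,n):
    if s[i,4]>40:
        pts=np.argwhere(l==i)[:,::-1].astype(np.float32)
        r=cv2.minAreaRect(pts);print(s[i],r,cv2.boxPoints(r).round(1).tolist())
        if s[i,2]>30:
            e=cv2.fitEllipse(cv2.convexHull(pts));print('ell',e);
            print('pot',plane(c,*e[0],0.066),[np.round(plane(c,u,v,.066),3) for u,v in [(s[i,0],e[0][1]),(s[i,0]+s[i,2],e[0][1])]])
        else:
            print('lip',[plane(c,u,v,.008).round(4) for u,v in cv2.boxPoints(r)])
crop=cv2.resize(im[150:310,270:470],(800,640),interpolation=cv2.INTER_CUBIC)[:600]
cv2.imwrite('pics/crop0.png',crop)
E
```

```text
[359 222  21  39 150] ((368.886962890625, 240.94862365722656), (3.5587048530578613, 42.04237747192383), 24.443954467773438) [[358.6000061035156, 259.29998779296875], [376.0, 221.10000610351562], [379.20001220703125, 222.5], [361.79998779296875, 260.79998779296875]]
lip [array([ 0.4703, -0.1726,  0.008 ]), array([ 0.5539, -0.2181,  0.008 ]), array([ 0.5501, -0.2249,  0.008 ]), array([ 0.4666, -0.1794,  0.008 ])]
[406 226  46  41 421] ((424.8284912109375, 242.48121643066406), (32.13093185424805, 46.52762222290039), 61.26020431518555) [[396.70001220703125, 239.60000610351562], [437.5, 217.1999969482422], [453.0, 245.39999389648438], [412.20001220703125, 267.79998779296875]]
ell ((427.75238037109375, 246.9518280029297), (41.6954231262207, 46.3522834777832), 57.55014419555664)
pot [ 0.47507182 -0.31384176  0.066     ] [array([ 0.478, -0.269,  0.066]), array([ 0.472, -0.364,  0.066])]
```

View pics/crop0.png

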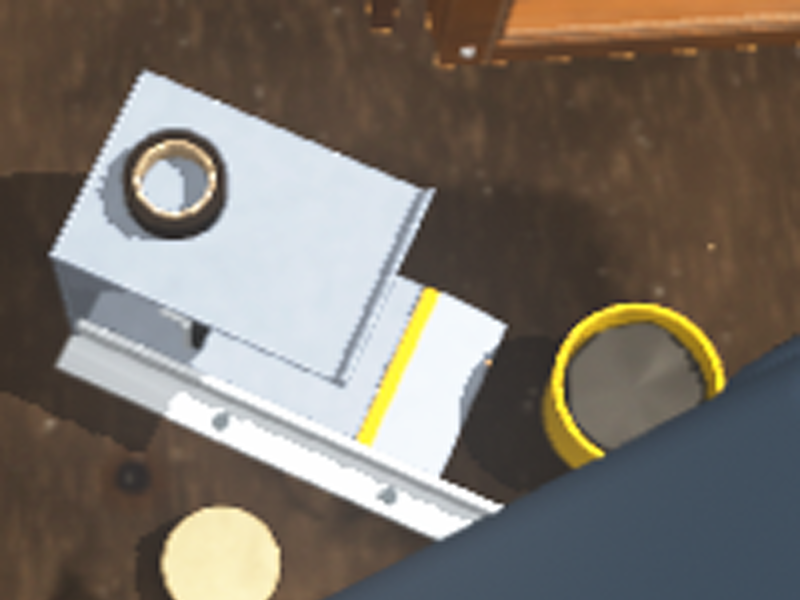

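{"api": "jog_arm", "payload": {
  "moves": "0 0 41 0 1; 0 0 41 0 1; 0 0 41 0 1; 0 0 41 0 -1; 0 0 41 0 -1"
}}

```text
time: 0.52
tool_pos: [0.2603, -0.5675, 0.429]
orientation: [[0.909, 0.417, -0.0], [0.417, -0.909, 0.001], [0.0, -0.001, -1.0]]
contact_force: [0.6, -0.7, 0.2]
width: 0.919
grip_force: 0.0
```

The crop shows the lip between crop pixels (430,290) and (362,440), the fence below it, the shelf edge from (430,190) to (340,385), and a dark block under the shelf near (200,335) that may be the stop. Jogs keep the tool upright, so I'll see whether driving to the reach limit makes it lean.

{"api": "jog_arm", "payload": {
  "moves": "0 0 41 0 -1; 0 0 41 0 -1; 0 0 41 0 -1; 0 0 41 0 -1; 0 0 41 0 -1"
}}

```text
time: 0.93
tool_pos: [0.2603, -0.5673, 0.6344]
orientation: [[0.909, 0.417, -0.0], [0.417, -0.909, 0.0], [0.0, -0.0, -1.0]]
contact_force: [-0.4, -0.9, 0.4]
width: 0.556
grip_force: 0.0
```

{"api": "jog_arm", "payload": {
  "moves": "0 0 41 0 -1; 0 0 41 0 -1; 0 0 41 0 -1; 0 0 41 0 -1; 0 0 41 0 -1"
}}

```text
time: 1.35
tool_pos: [0.2392, -0.5227, 0.7616]
orientation: [[0.909, 0.416, 0.017], [0.417, -0.908, -0.036], [0.001, 0.04, -0.999]]
contact_force: [0.1, 0.4, 0.9]
width: 0.171
grip_force: 0.0
```

```bash
python3 - <<'E'
from h import *
import pickle
print(ctrl.observe()['joint_pos'])
c=eyes.capture('top');cv2.imwrite('pics/top1.png',c['pixels']);pickle.dump(c,open('top1.pkl','wb'))
E
```

```text
[-76.81339465  23.07846154  12.58505955   0.80446081 142.10492399
 -10.78980627]
```

View pics/top1.png

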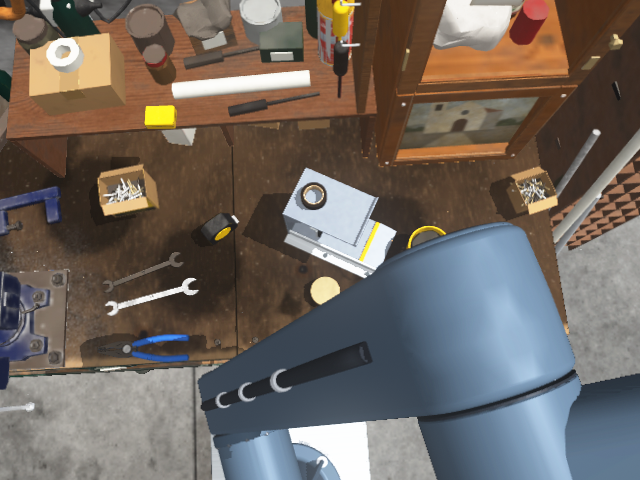

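Reaching the j3 limit gave a 2° lean that was kept. I'll push further up; j5 should saturate and add lean.

{"api": "jog_arm", "payload": {
  "moves": "0 0 41 0 -1; 0 0 41 0 -1; 0 0 41 0 -1; 0 0 41 0 -1; 0 0 41 0 -1"
}}

```text
time: 1.82
tool_pos: [0.2051, -0.4475, 0.8294]
orientation: [[0.909, 0.414, 0.05], [0.417, -0.903, -0.108], [0.0, 0.119, -0.993]]
contact_force: [-0.7, -0.5, 0.6]
width: 0.006
grip_force: 0.0
```

{"api": "jog_arm", "payload": {
  "moves": "0 0 41 0 -1; 0 0 41 0 -1; 0 0 41 0 -1; 0 0 41 0 -1; 0 0 41 0 -1"
}}

```text
time: 2.23
tool_pos: [0.1757, -0.3832, 0.8769]
orientation: [[0.909, 0.409, 0.081], [0.417, -0.891, -0.178], [-0.0, 0.196, -0.981]]
contact_force: [-0.7, -0.2, 0.4]
width: 0.006
grip_force: 0.0
```

```bash
python3 - <<'E'
from h import *
print(ctrl.observe()['joint_pos'])
E
```

```text
[-83.23102857   9.1510415   12.54838687   6.37942962 147.38023418
 -12.15294204]
```

Continued pushing builds lean (11° now) and it persists. It is about the wrong tool axis though: the thin side of the body must face the lean. I'll back off, turn the tool about −106°, then lean further.

{"api": "jog_arm", "payload": {
  "moves": "14 -30 -40 -7 -1; 14 -30 -40 -7 -1; 14 -30 -40 -7 -1; 0 0 0 -7 -1; 0 0 0 -7 -1"
}}

```text
time: 2.65
tool_pos: [0.21, -0.4577, 0.7747]
orientation: [[0.983, -0.182, -0.039], [-0.186, -0.966, -0.18], [-0.005, 0.184, -0.983]]
contact_force: [-0.2, 0.4, 1.1]
width: 0.007
grip_force: 0.0
```

{"api": "jog_arm", "payload": {
  "moves": "0 0 0 -7 -1; 0 0 0 -7 -1; 0 0 0 -7 -1; 0 0 0 -7 -1; 0 0 0 -7 -1"
}}

```text
time: 3.07
tool_pos: [0.2096, -0.4563, 0.78]
orientation: [[0.698, -0.702, -0.139], [-0.716, -0.685, -0.136], [0.0, 0.194, -0.981]]
contact_force: [0.0, -0.5, -0.1]
width: 0.002
grip_force: 0.0
```

{"api": "jog_arm", "payload": {
  "moves": "0 0 0 -7 -1; 0 0 0 -7 -1; 0 0 0 -7 -1; 0 0 0 -7 -1; 0 0 0 -7 -1"
}}

```text
time: 3.48
tool_pos: [0.2097, -0.4565, 0.7798]
orientation: [[0.161, -0.968, -0.191], [-0.987, -0.158, -0.031], [-0.0, 0.194, -0.981]]
contact_force: [0.2, -0.2, -0.8]
width: 0.004
grip_force: 0.0
```

{"api": "jog_arm", "payload": {
  "moves": "14 -30 20 0 -1; 14 -30 20 0 -1; 14 -30 20 0 -1; 14 -30 20 0 -1; 14 -30 20 0 -1"
}}

```text
time: 3.9
tool_pos: [0.2358, -0.533, 0.7551]
orientation: [[0.18, -0.968, -0.174], [-0.981, -0.164, -0.1], [0.068, 0.188, -0.98]]
contact_force: [-0.5, 0.2, -0.5]
width: 0.007
grip_force: 0.0
```

```bash
python3 - <<'E'
from h import *
print(ctrl.observe()['joint_pos'])
E
```

```text
[-71.14691629  24.34745256  12.5917264  -17.62214306 139.48447538
  85.05066553]
```

{"api": "jog_arm", "payload": {
  "moves": "10 -22 34 0 -1; 10 -22 34 0 -1; 10 -22 34 0 -1; 10 -22 34 0 -1; 10 -22 34 0 -1"
}}

```text
time: 4.32
tool_pos: [0.2309, -0.5467, 0.7739]
orientation: [[0.196, -0.97, -0.147], [-0.966, -0.165, -0.199], [0.169, 0.181, -0.969]]
contact_force: [0.4, -0.3, 0.3]
width: 0.005
grip_force: 0.0
```

{"api": "jog_arm", "payload": {
  "moves": "16 -35 15 0 -1; 16 -35 15 0 -1; 16 -35 15 0 -1; 16 -35 15 0 -1; 16 -35 15 0 -1"
}}

```text
time: 4.73
tool_pos: [0.2648, -0.6394, 0.725]
orientation: [[0.209, -0.97, -0.121], [-0.944, -0.167, -0.286], [0.257, 0.174, -0.951]]
contact_force: [-0.6, 0.9, -0.7]
width: 0.005
grip_force: 0.0
```

```bash
python3 - <<'E'
from h import *
print(ctrl.observe()['joint_pos'])
E
```

```text
[-71.49552824  28.15062992  12.53117493 -14.48637499 124.69406845
  87.59137546]
```

{"api": "jog_arm", "payload": {
  "moves": "10 -22 34 -7 -1; 10 -22 34 -7 -1; 10 -22 34 -4 -1; 10 -22 34 0 -1; 10 -22 34 0 -1"
}}

```text
time: 5.15
tool_pos: [0.2529, -0.6415, 0.7459]
orientation: [[-0.068, -0.982, -0.176], [-0.927, 0.127, -0.353], [0.369, 0.139, -0.919]]
contact_force: [0.7, -0.9, 0.0]
width: 0.007
grip_force: 0.0
```

{"api": "jog_arm", "payload": {
  "moves": "13 -29 25 0 -1; 13 -29 25 0 -1; 13 -29 25 0 -1; 13 -29 25 0 -1; 13 -29 25 0 -1"
}}

```text
time: 5.57
tool_pos: [0.2644, -0.6936, 0.7431]
orientation: [[-0.051, -0.988, -0.144], [-0.882, 0.112, -0.457], [0.468, 0.103, -0.878]]
contact_force: [0.2, 0.5, 0.2]
width: 0.004
grip_force: 0.0
```

{"api": "jog_arm", "payload": {
  "moves": "11 -25 32 0 -1; 11 -25 32 0 -1; 11 -25 32 0 -1; 11 -25 32 0 -1; 11 -25 32 0 -1"
}}

```text
time: 5.98
tool_pos: [0.2654, -0.7203, 0.7699]
orientation: [[-0.037, -0.993, -0.108], [-0.82, 0.092, -0.564], [0.571, 0.067, -0.818]]
contact_force: [0.1, -0.4, -0.3]
width: 0.008
grip_force: 0.0
```

```bash
python3 - <<'E'
from h import *
print(ctrl.observe()['joint_pos'])
E
```

```text
[-71.68160742  27.74168815  12.50137158 -17.05518371 107.48255408
 102.5268946 ]
```

{"api": "jog_arm", "payload": {
  "moves": "11 -25 32 0 -1; 11 -25 32 0 -1; 11 -25 32 0 -1; 0 0 -40 7 -1; 0 0 -40 7 -1"
}}

```text
time: 6.4
tool_pos: [0.2692, -0.7403, 0.7263]
orientation: [[0.13, -0.991, 0.043], [-0.76, -0.128, -0.638], [0.637, 0.05, -0.769]]
contact_force: [-0.0, -1.6, 0.5]
width: 0.003
grip_force: 0.0
```

{"api": "jog_arm", "payload": {
  "moves": "0 10 -40 7 -1; 0 20 -40 7 -1; 5 20 -40 7 -1; 5 20 -40 7 -1; 5 20 -20 7 -1"
}}

```text
time: 6.82
tool_pos: [0.2809, -0.651, 0.544]
orientation: [[0.549, -0.739, 0.39], [-0.559, -0.672, -0.486], [0.622, 0.049, -0.782]]
contact_force: [-0.2, 0.2, -1.7]
width: 0.008
grip_force: 0.0
```

```bash
python3 - <<'E'
from h import *
import pickle
print(ctrl.observe()['joint_pos'])
for n in('scene','top'):
    c=eyes.capture(n);cv2.imwrite(f'pics/{n}2.png',c['pixels']);pickle.dump(c,open(n+'2.pkl','wb'))
a,b=cv2.imread('pics/scene2.png'),cv2.imread('pics/top2.png')
cv2.imwrite('pics/both2.png',np.hstack([a[100:400,240:640],b[100:400,200:600]]))
E
```

```text
[-84.30099417  11.15475986  72.24651418  22.12875246  64.57011893
  48.62384695]
```

View pics/both2.png

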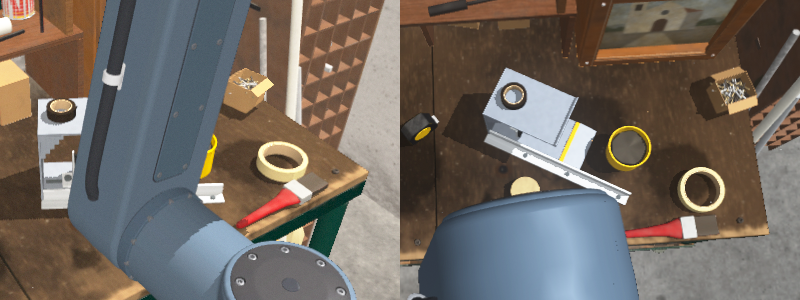

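The arm is clear of the top view: pot at full-frame pixel (429,248), fence running from (285,238) to (432,300), masking tape at (500,290). Lean is 38.5°. Now refine the frame.

```bash
cat >> h.py <<'E'
def pot(c,z=.066,box=(380,200,470,310)):
    x0,y0,x1,y1=box
    m=cv2.inRange(cv2.cvtColor(c['pixels'],cv2.COLOR_BGR2HSV),(20,110,60),(35,255,255))
    m[:,:x0]=0;m[:,x1:]=0;m[:y0]=0;m[y1:]=0
    k=max(cv2.findContours(m,0,1)[0],key=cv2.contourArea)
    return m,k
E
python3 - <<'E'
from h import *
import pickle
c=pickle.load(open('top2.pkl','rb'));im=c['pixels']
m,k=pot(c)
# outer rim plus wall; wall visible on the lower-left; use points far from camera side: project hull at z=.066
h=cv2.convexHull(k)[:,0]
P=np.array([plane(c,u,v,.066)[:2] for u,v in h]);(cx,cy),r=cv2.minEnclosingCircle((P*1000).astype(np.float32));print('pot hull@66',cx,cy,r)
# inner grease disc: dark hole
mm=np.zeros(m.shape,np.uint8);cv2.drawContours(mm,[k],-1,255,-1)
hole=cv2.bitwise_and(mm,255-m);kk=max(cv2.findContours(hole,0,1)[0],key=cv2.contourArea)
e=cv2.fitEllipse(kk);print('hole',e,plane(c,*e[0],.066))
m,k=pot(c,box=(355,215,388,268));r=cv2.minAreaRect(k);b=cv2.boxPoints(r)
print('lip',np.array([plane(c,u,v,.008)[:2] for u,v in b]).round(4).tolist())
cv2.imwrite('pics/fence.png',cv2.resize(im[210:310,280:440],(800,500),interpolation=cv2.INTER_CUBIC))
E
```

```text
pot hull@66 472.80352783203125 -312.91571044921875 50.96587371826172
hole ((428.3384704589844, 247.56057739257812), (32.66361999511719, 34.85432434082031), 123.26049041748047) [ 0.47369908 -0.31491388  0.066     ]
lip [[0.4704, -0.1725], [0.554, -0.2179], [0.5497, -0.2256], [0.4662, -0.18]]
```

View pics/fence.png

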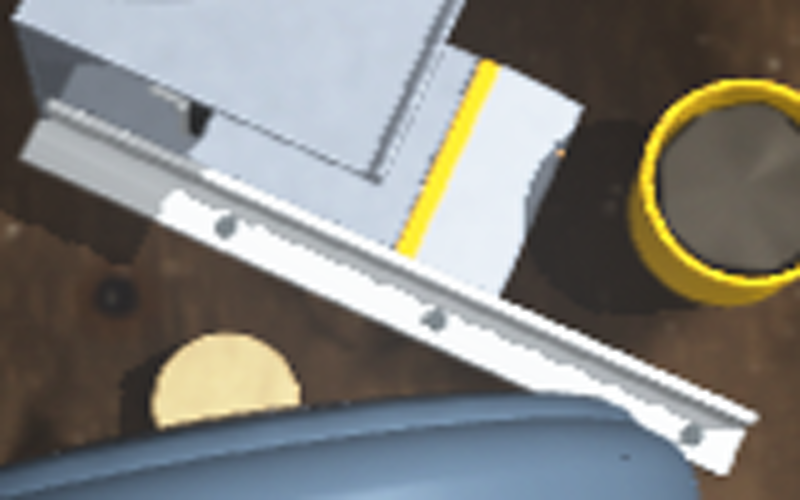

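```bash
python3 - <<'E'
from h import *
import pickle
c=pickle.load(open('top2.pkl','rb'))
a=plane(c,290.4,230,.025);b=plane(c,431.4,293,.025);d=(a-b)[:2];L=np.hypot(*d);x=d/L;y=np.array([-x[1],x[0]])
print('fence',a,b,L,np.degrees(np.arctan2(x[1],x[0])))
lip=np.array([[0.4704,-0.1725],[0.554,-0.2179],[0.5497,-0.2256],[0.4662,-0.18]])
print('lip dir',np.degrees(np.arctan2(*(lip[0]-lip[1])[::-1]))-90)
o1=b[:2]+.119*x-.044*y
o2=lip.mean(0)-.044*x+.006*y
o3=plane(c,396.6,231.4,0)[:2]+.056*y
print(o1,o2,o3)
o=(o1+o2+o3)/3
for n,p in dict(pot=np.array([.4737,-.3149]),b=b[:2],stop30=plane(c,318,236,.04)[:2],tape=plane(c,500,290,.02)[:2]).items():
    q=p-o;print(n,q@x,q@y)
print(o,x,y)
E
```

```text
fence [ 0.54161176 -0.0289202   0.025     ] [ 0.38417397 -0.31905776  0.025     ] 0.33010068035193185 61.51434733715213
lip dir 61.4952874580311
[ 0.47960288 -0.23544961] [ 0.48381608 -0.23481158] [ 0.48014889 -0.2358863 ]
pot -0.07346277262419063 -0.03134236754342939
b -0.11981560307170969 0.04536233756892692
stop30 0.148319560959091 0.03591875189407561
tape -0.2514727831518901 -0.02258243932538329
[ 0.48118928 -0.2353825 ] [0.47693868 0.87893657] [-0.87893657  0.47693868]
```

Frame consistent across three estimates: origin (0.481,−0.235), x̂ azimuth 61.5°, pot at riser (−73,−31). Moving to the pot's open side, turning to lane heading.

{"api": "jog_arm", "payload": {
  "moves": "17 19 -14 6.7 -1; 17 19 -14 6.7 -1; 17 19 -14 6.7 -1; 17 19 -14 6.7 -1; 17 19 -14 6.7 -1"
}}

```text
time: 7.33
tool_pos: [0.3673, -0.5608, 0.4827]
orientation: [[0.762, -0.249, 0.597], [-0.159, -0.967, -0.201], [0.627, 0.059, -0.777]]
contact_force: [0.8, -0.6, -0.6]
width: 0.004
grip_force: 0.0
```

{"api": "jog_arm", "payload": {
  "moves": "17 19 -14 6.7 -1; 17 19 -14 6.7 -1; 17 19 -14 6.7 -1; 17 19 -14 6.7 -1; 17 19 -14 6.7 -1"
}}

```text
time: 7.75
tool_pos: [0.4528, -0.4665, 0.4115]
orientation: [[0.726, 0.326, 0.605], [0.289, -0.944, 0.161], [0.624, 0.058, -0.779]]
contact_force: [0.5, -1.3, 0.2]
width: 0.006
grip_force: 0.0
```

{"api": "jog_arm", "payload": {
  "moves": "17 19 -14 6.7 -1; 17 19 -14 6.7 -1; 17 19 -14 6.7 -1; 17 19 -14 6.7 -1; 17 19 -14 6.7 -1"
}}

```text
time: 8.17
tool_pos: [0.5388, -0.3717, 0.3406]
orientation: [[0.448, 0.793, 0.413], [0.643, -0.607, 0.467], [0.621, 0.056, -0.782]]
contact_force: [0.5, 0.1, 0.1]
width: 0.001
grip_force: 0.0
```

```bash
cat >> h.py <<'E'
O=np.array([.4812,-.2354]);X=np.array([.477,.879]);Y=np.array([-.879,.477])
def rz(p): q=np.array(p)[:2]-O; return np.round(np.array([q@X,q@Y])*1000,1)
def W(dx,dy): return np.round((dx*X+dy*Y),1)
def st():
    s=ctrl.observe();R=s['orientation']
    print('J',s['joint_pos'].round(1),'riser',rz(s['tool_pos']),'z',round(s['tool_pos'][2]*1e3,1),'xaz',np.degrees(np.arctan2(R[1,0],R[0,0])).round(1),'lean',np.degrees(np.arccos(-R[2,2])).round(1))
E
python3 - <<'E'
from h import *
st();s=ctrl.observe();d=np.array([.5513,-.3474,.10])-s['tool_pos'];print(d*1e3)
E
```

```text
J [-61.   30.2  73.4  36.   91.1 -28.8] riser [ -92.3 -115.6] z 340.6 xaz 55.1 lean 38.6
[  12.51276296   24.26168093 -240.57567951]
```

{"api": "jog_arm", "payload": {
  "moves": "4 8 -40 6.4 -1; 4 8 -40 0 -1; 4 8 -40 0 -1; 0 0 -40 0 -1; 0 0 -40 0 -1"
}}

```text
time: 8.58
tool_pos: [0.5512, -0.3478, 0.1387]
orientation: [[0.375, 0.854, 0.36], [0.688, -0.517, 0.509], [0.621, 0.056, -0.782]]
contact_force: [1.0, -0.7, 0.3]
width: 0.006
grip_force: 0.0
```

{"api": "jog_arm", "payload": {
  "moves": "0 0 -40 0 -1; 0 0 -25 0 -1; 0 0 -25 0 -1; 0 0 -16 0 -1; 0 0 0 0 -1"
}}

```text
time: 9.0
tool_pos: [0.5489, -0.3459, 0.0304]
orientation: [[0.377, 0.855, 0.357], [0.684, -0.517, 0.515], [0.625, 0.049, -0.779]]
contact_force: [-0.2, -0.2, 0.0]
width: 0.009
grip_force: 0.0
```

```bash
python3 - <<'E'
from h import *
st();print(W(0,15))
c=eyes.capture('top');cv2.imwrite('pics/a.png',cv2.resize(c['pixels'][160:340,320:560],(800,600)))
E
```

```text
J [-58.4  52.9  83.1  38.4  67.4 -50.9] riser [ -64.9 -112.3] z 30.4 xaz 61.1 lean 38.8
[-13.2   7.2]
```

View pics/a.png

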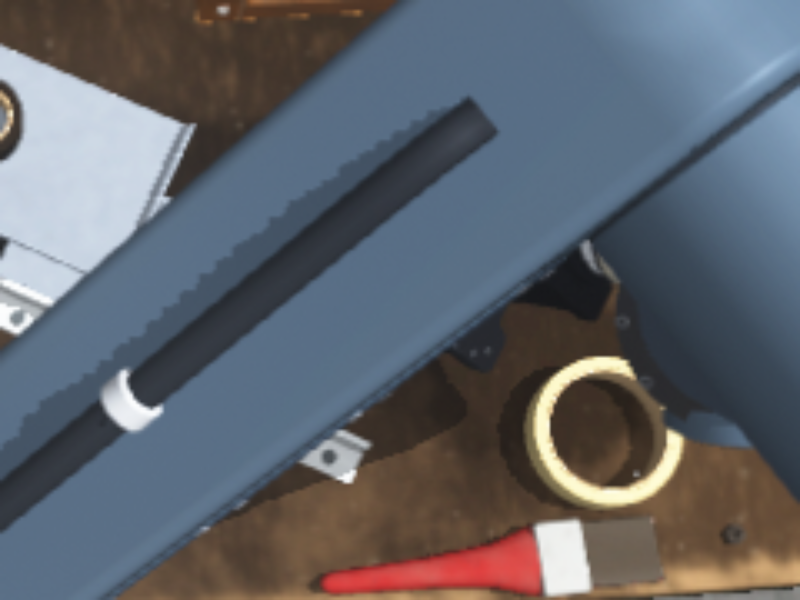

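The arm hides the pot from above, so I'll go by force. Pushing toward the fence.

{"api": "jog_arm", "payload": {
  "moves": "-7 3.8 0 0 -1; -7 3.8 0 0 -1; -4.4 2.4 0 0 -1; -4.4 2.4 0 0 -1; -4.4 2.4 0 0 -1"
}}

```text
time: 9.47
tool_pos: [0.5217, -0.3311, 0.0353]
orientation: [[0.374, 0.854, 0.361], [0.685, -0.517, 0.513], [0.625, 0.056, -0.779]]
contact_force: [2.1, -1.4, 2.0]
width: 0.005
grip_force: 1.4
```

{"api": "jog_arm", "payload": {
  "moves": "-3.5 1.9 0 0 -1; -3.5 1.9 0 0 -1; -3.5 1.9 0 0 -1; -3.5 1.9 0 0 -1; 0 0 0 0 -1"
}}

```text
time: 9.88
tool_pos: [0.5065, -0.322, 0.0337]
orientation: [[0.375, 0.855, 0.358], [0.684, -0.516, 0.516], [0.626, 0.051, -0.778]]
contact_force: [1.3, -0.5, 0.9]
width: 0.003
grip_force: 0.8
```

```bash
python3 - <<'E'
from h import *
st();f=ctrl.observe()['contact_force'];print(f[:2]@X,f[:2]@Y,f[2])
E
```

```text
J [-60.7  50.6  90.3  38.8  64.5 -55.8] riser [-64.1 -63.5] z 33.7 xaz 61.3 lean 38.9
0.15093167819560907 -1.3888086527329415 0.9420112633694122
```

{"api": "jog_arm", "payload": {
  "moves": "-1.8 1 0 0 -1; -1.8 1 0 0 -1; -0.9 0.5 0 0 -1"
}}

```text
time: 10.13
tool_pos: [0.5027, -0.3199, 0.0336]
orientation: [[0.374, 0.855, 0.359], [0.684, -0.516, 0.516], [0.626, 0.052, -0.778]]
contact_force: [1.5, -1.7, 2.1]
width: 0.004
grip_force: 1.3
```

```bash
python3 - <<'E'
from h import *
st();f=ctrl.observe()['contact_force'];print(f[:2]@X,f[:2]@Y,f[2])
E
```

```text
J [-60.9  50.4  91.   38.8  64.2 -56.3] riser [-64.  -59.1] z 33.6 xaz 61.3 lean 38.9
-0.7876185728877816 -2.1471383201028136 2.088553015519127
```

{"api": "jog_arm", "payload": {
  "moves": "-1.8 1 0 0 -1; -0.9 0.5 0 0 -1"
}}

```text
time: 10.3
tool_pos: [0.4999, -0.3184, 0.0337]
orientation: [[0.374, 0.855, 0.359], [0.684, -0.516, 0.516], [0.626, 0.052, -0.778]]
contact_force: [1.9, -0.5, 1.6]
width: 0.007
grip_force: 1.2
```

{"api": "jog_arm", "payload": {
  "moves": "-1.8 1 0 0 -1; -0.9 0.5 0 0 -1"
}}

```text
time: 10.47
tool_pos: [0.4979, -0.3177, 0.0338]
orientation: [[0.375, 0.854, 0.36], [0.684, -0.517, 0.514], [0.626, 0.054, -0.778]]
contact_force: [4.2, -3.7, 0.6]
width: 0.005
grip_force: 2.5
```

{"api": "jog_arm", "payload": {
  "moves": "-0.9 0.5 0 0 -1; 0 0 0 0 -1"
}}

```text
time: 10.63
tool_pos: [0.4974, -0.3181, 0.034]
orientation: [[0.375, 0.854, 0.361], [0.685, -0.518, 0.513], [0.625, 0.055, -0.779]]
contact_force: [3.7, -3.3, 1.8]
width: 0.002
grip_force: 2.7
```

```bash
python3 - <<'E'
from h import *
st();f=ctrl.observe()['contact_force'];print(f[:2]@X,f[:2]@Y,f[2])
for n in('scene','top'):
    c=eyes.capture(n);cv2.imwrite(f'pics/{n}3.png',c['pixels'])
E
```

```text
J [-61.2  50.2  91.9  39.   63.6 -57. ] riser [-65.  -53.7] z 34.0 xaz 61.3 lean 38.8
-1.138605666474293 -4.79556222270608 1.7640315025773163
```

The tip stalls at about 5 N, so the pot is against the fence. Retreat, go behind the pot, and yaw a bit toward the fence.

{"api": "jog_arm", "payload": {
  "moves": "18 -9.5 0 0 -1; 18 -9.5 0 0 -1; -10 -19 0 0 -1; -15 -28 0 0 -1; -15 -28 0 0 -1"
}}

```text
time: 11.15
tool_pos: [0.4915, -0.4087, 0.033]
orientation: [[0.373, 0.858, 0.354], [0.684, -0.512, 0.52], [0.627, 0.048, -0.777]]
contact_force: [0.7, -0.4, -0.6]
width: 0.005
grip_force: 0.0
```

{"api": "jog_arm", "payload": {
  "moves": "-10 1 0 5 -1; -20 10 0 5 -1; -20 10 0 0 -1; -18 10 0 0 -1; -9 5 0 0 -1"
}}

```text
time: 11.57
tool_pos: [0.4127, -0.3716, 0.0333]
orientation: [[0.251, 0.932, 0.26], [0.736, -0.358, 0.575], [0.629, 0.047, -0.776]]
contact_force: [-0.2, 0.7, -0.6]
width: 0.01
grip_force: 0.0
```

```bash
python3 - <<'E'
from h import *
st();f=ctrl.observe()['contact_force'];print(f)
a=[]
for n in('scene','top'):
    c=eyes.capture(n);a.append(c['pixels'][150:450,240:640] if n=='scene' else c['pixels'][150:450,200:600])
cv2.imwrite('pics/b.png',np.hstack(a))
E
```

```text
J [-68.6  51.4  87.5  28.2  72.8 -64.8] riser [-152.4   -4.7] z 33.3 xaz 71.2 lean 39.1
[-0.18766299  0.69163302 -0.59096286]
```

View pics/b.png

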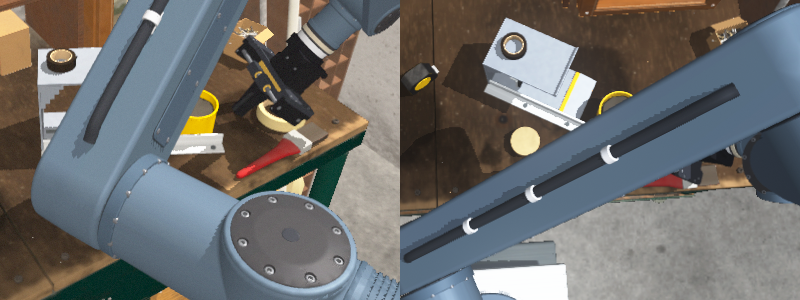

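The pot sits against the fence, with the tool behind it, clear of the masking tape. Pushing along the lane.

{"api": "jog_arm", "payload": {
  "moves": "3.8 7 0 0 -1; 3.8 7 0 0 -1; 2.9 5.3 0 0 -1; 2.9 5.3 0 0 -1; 2.9 5.3 0 0 -1"
}}

```text
time: 12.08
tool_pos: [0.4328, -0.3438, 0.0338]
orientation: [[0.249, 0.932, 0.263], [0.739, -0.358, 0.57], [0.626, 0.053, -0.778]]
contact_force: [0.5, -0.7, 0.7]
width: 0.01
grip_force: 0.0
```

{"api": "jog_arm", "payload": {
  "moves": "2.9 5.3 0 0 -1; 2.9 5.3 0 0 -1; 2.9 5.3 0 0 -1; 2.9 5.3 0 0 -1; 2.9 5.3 0 0 -1"
}}

```text
time: 12.5
tool_pos: [0.4466, -0.3179, 0.0338]
orientation: [[0.25, 0.932, 0.264], [0.739, -0.36, 0.57], [0.626, 0.053, -0.778]]
contact_force: [-1.0, -0.9, -0.5]
width: 0.007
grip_force: 0.7
```

```bash
cat >> h.py <<'E'
def F():
    st();f=ctrl.observe()['contact_force'];print('F riser',round(f[:2]@X,1),round(f[:2]@Y,1),round(f[2],1))
E
python3 - <<'E'
from h import *
F()
E
```

```text
J [-63.8  50.2  91.8  31.7  68.2 -63.8] riser [-89.  -9.] z 33.8 xaz 71.3 lean 38.9
F riser -1.2 0.5 -0.5
```

{"api": "jog_arm", "payload": {
  "moves": "1.8 4.8 0 0 -1; 1.8 4.8 0 0 -1; 1.8 4.8 0 0 -1; 1.8 4.8 0 0 -1; 1.8 4.8 0 0 -1"
}}

```text
time: 12.92
tool_pos: [0.4558, -0.2945, 0.0337]
orientation: [[0.25, 0.931, 0.265], [0.739, -0.36, 0.569], [0.625, 0.054, -0.779]]
contact_force: [0.2, -3.6, -0.5]
width: 0.003
grip_force: 1.5
```

```bash
python3 - <<'E'
from h import *
F()
a=[]
for n in('scene','top'):
    c=eyes.capture(n);a.append(c['pixels'][150:450,240:640] if n=='scene' else c['pixels'][150:450,200:600])
cv2.imwrite('pics/c.png',np.hstack(a))
E
```

```text
J [-62.   49.7  93.8  33.2  66.3 -63.7] riser [-64.   -5.9] z 33.7 xaz 71.3 lean 38.9
F riser -3.1 -1.9 -0.5
```

View pics/c.png

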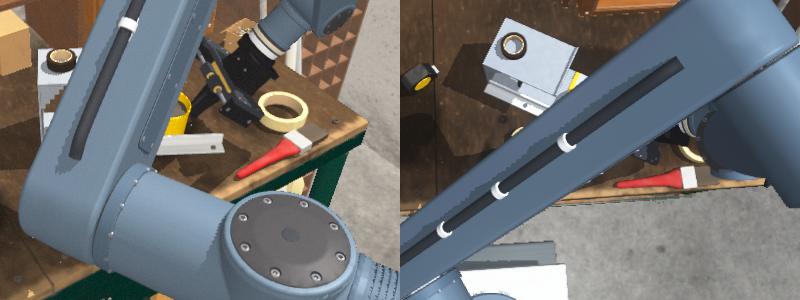

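The pot is still beside the fence and starting up the ramp, with the tool pressing it fence-ward. Continuing.

{"api": "jog_arm", "payload": {
  "moves": "2.2 4.5 0 0 -1; 2.2 4.5 0 0 -1; 2.2 4.5 0 0 -1; 2.2 4.5 0 0 -1; 2.2 4.5 0 0 -1"
}}

```text
time: 13.43
tool_pos: [0.4669, -0.2716, 0.0338]
orientation: [[0.25, 0.931, 0.265], [0.739, -0.36, 0.569], [0.626, 0.053, -0.778]]
contact_force: [0.5, -3.4, -0.5]
width: 0.005
grip_force: 1.6
```

```bash
python3 -c "from h import *;F()"
```

```text
J [-59.9  49.3  95.4  34.7  64.7 -63.3] riser [-38.7  -4.7] z 33.8 xaz 71.3 lean 38.9
F riser -2.7 -2.1 -0.5
```

{"api": "jog_arm", "payload": {
  "moves": "2.2 4.5 0 0 -1; 2.2 4.5 0 0 -1; 2.2 4.5 0 0 -1; 2.2 4.5 0 0 -1; 2.2 4.5 0 0 -1"
}}

```text
time: 13.85
tool_pos: [0.4772, -0.2482, 0.034]
orientation: [[0.25, 0.932, 0.263], [0.738, -0.359, 0.571], [0.627, 0.052, -0.777]]
contact_force: [0.5, -2.1, 0.2]
width: 0.003
grip_force: 1.3
```

```bash
python3 -c "from h import *;F()"
```

```text
J [-57.8  49.   96.9  36.2  63.2 -63. ] riser [-13.2  -2.6] z 34.0 xaz 71.3 lean 39.0
F riser -1.7 -1.4 0.2
```

{"api": "jog_arm", "payload": {
  "moves": "2.4 4.4 1 0 -1; 2.4 4.4 1 0 -1; 2.4 4.4 1 0 -1; 2.4 4.4 1 0 -1; 2.4 4.4 0 0 -1"
}}

```text
time: 14.27
tool_pos: [0.4894, -0.2263, 0.0378]
orientation: [[0.25, 0.932, 0.263], [0.738, -0.359, 0.571], [0.626, 0.052, -0.778]]
contact_force: [-0.4, -2.0, -1.0]
width: 0.005
grip_force: 0.7
```

```bash
python3 - <<'E'
from h import *
F()
a=[]
for n in('scene','top'):
    c=eyes.capture(n);a.append(c['pixels'][150:450,240:640] if n=='scene' else c['pixels'][150:450,200:600])
cv2.imwrite('pics/d.png',np.hstack(a))
E
```

```text
J [-55.6  48.4  98.   37.7  62.  -62.1] riser [11.9 -2.8] z 37.8 xaz 71.3 lean 38.9
F riser -1.9 -0.5 -1.0
```

View pics/d.png

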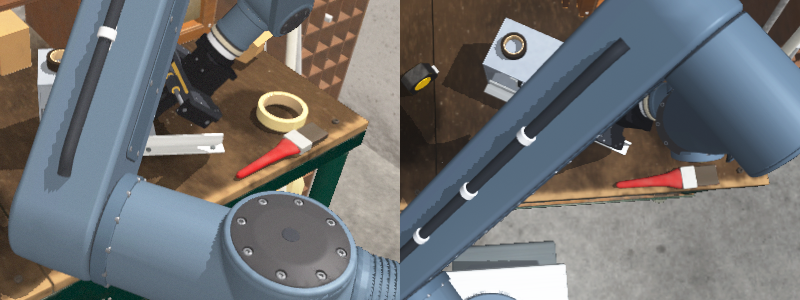

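The pot is hidden behind the arm in both views; the force stays consistent with a light push. That was my last allowed picture, so I'll use numbers only from here, in smaller steps.

{"api": "jog_arm", "payload": {
  "moves": "1.7 3.7 0 0 -1; 1.7 3.7 0 0 -1; 1.7 3.7 0 0 -1; 1.7 3.7 0 0 -1; 1.7 3.7 0 0 -1"
}}

```text
time: 14.78
tool_pos: [0.4981, -0.2085, 0.0377]
orientation: [[0.25, 0.932, 0.264], [0.739, -0.36, 0.57], [0.626, 0.053, -0.778]]
contact_force: [-0.1, -1.9, -0.4]
width: 0.007
grip_force: 0.7
```

```bash
python3 -c "from h import *;F()"
```

```text
J [-53.8  48.2  98.9  39.   60.8 -61.8] riser [31.7 -2. ] z 37.7 xaz 71.3 lean 38.9
F riser -1.7 -0.8 -0.4
```

{"api": "jog_arm", "payload": {
  "moves": "0.8 1.9 0 0 -1; 0.8 1.9 0 0 -1; 0.8 1.9 0 0 -1; 0.8 1.9 0 0 -1; 0.8 1.9 0 0 -1"
}}

```text
time: 15.2
tool_pos: [0.502, -0.1992, 0.0378]
orientation: [[0.25, 0.932, 0.264], [0.739, -0.36, 0.57], [0.626, 0.053, -0.778]]
contact_force: [0.9, -0.9, -1.8]
width: 0.009
grip_force: 0.7
```

```bash
python3 -c "from h import *;F()"
```

```text
J [-52.9  48.1  99.4  39.7  60.2 -61.7] riser [41.8 -1. ] z 37.8 xaz 71.3 lean 38.9
F riser -0.4 -1.2 -1.8
```

{"api": "jog_arm", "payload": {
  "moves": "0.8 1.8 0 0 -1; 0.8 1.8 0 0 -1; 0.8 1.8 0 0 -1; 0.8 1.8 0 0 -1; 0.8 1.8 0 0 -1"
}}

```text
time: 15.62
tool_pos: [0.5059, -0.19, 0.0378]
orientation: [[0.25, 0.932, 0.264], [0.739, -0.36, 0.57], [0.626, 0.052, -0.778]]
contact_force: [0.0, -1.2, -0.8]
width: 0.004
grip_force: 0.7
```

{"api": "jog_arm", "payload": {
  "moves": "0.6 1.4 0 0 -1; 0.6 1.4 0 0 -1; 0.6 1.4 0 0 -1; 0 0 0 0 -1"
}}

```text
time: 15.95
tool_pos: [0.5077, -0.1862, 0.0377]
orientation: [[0.25, 0.932, 0.264], [0.739, -0.359, 0.569], [0.625, 0.053, -0.779]]
contact_force: [-0.9, -1.8, -0.5]
width: 0.006
grip_force: 1.1
```

```bash
python3 - <<'E'
from h import *
F()
# is any pot yellow visible in either camera?
for n in('scene','top'):
    c=eyes.capture(n);m=cv2.inRange(cv2.cvtColor(c['pixels'],cv2.COLOR_BGR2HSV),(20,110,60),(35,255,255))
    for k in cv2.findContours(m,0,1)[0]:
        if cv2.contourArea(k)>4:
            u,v=k[:,0].mean(0);p=dep(c,u,v);q=rz(p)
            if -200<q[0]<250 and abs(q[1])<120: print(n,u,v,q,p[2],cv2.contourArea(k))
E
```

```text
J [-51.6  47.9 100.   40.7  59.3 -61.4] riser [55.9  0.2] z 37.7 xaz 71.3 lean 38.9
F riser -2.0 -0.0 -0.5
scene 397.86842105263156 235.47368421052633 [ 9.3 24.2] 0.1250327509091702 40.0
```

{"api": "jog_arm", "payload": {
  "moves": "0.7 1.3 0 0 -1; 0.7 1.3 0 0 -1; 0.7 1.3 0 0 -1"
}}

```text
time: 16.3
tool_pos: [0.5102, -0.186, 0.0368]
orientation: [[0.25, 0.931, 0.265], [0.744, -0.36, 0.563], [0.62, 0.057, -0.783]]
contact_force: [-4.9, -12.7, -1.1]
width: 0.003
grip_force: 6.7
```

{"api": "jog_arm", "payload": {
  "moves": "0.7 1.3 0 0 -1; 0.7 1.3 0 0 -1; 0.7 1.3 0 0 -1"
}}

```text
time: 16.55
tool_pos: [0.5127, -0.1864, 0.036]
orientation: [[0.251, 0.93, 0.267], [0.749, -0.361, 0.555], [0.613, 0.061, -0.788]]
contact_force: [-7.9, -18.6, -0.8]
width: 0.009
grip_force: 10.3
```

```bash
python3 -c "from h import *;F()"
```

```text
J [-51.   47.8 100.   40.9  58.3 -61.2] riser [58.1 -4.3] z 36.0 xaz 71.5 lean 38.0
F riser -20.1 -2.0 -0.8
```

Force jumped: the stop was met at tip x≈57 (pot centre about 108, face about 152, matching the dark face seen earlier). Back off now.

{"api": "jog_arm", "payload": {
  "moves": "-1.5 -2.7 0 0 -1; -1 -1.8 0 0 -1"
}}

```text
time: 16.72
tool_pos: [0.5096, -0.1859, 0.0373]
orientation: [[0.25, 0.931, 0.265], [0.742, -0.361, 0.565], [0.622, 0.055, -0.781]]
contact_force: [-1.9, -3.1, -1.5]
width: 0.007
grip_force: 2.3
```

```bash
python3 -c "from h import *;F()"
```

```text
J [-51.4  47.9 100.   40.8  59.  -61.3] riser [57.1 -1.3] z 37.3 xaz 71.3 lean 38.6
F riser -3.6 0.1 -1.5
```

Force is 3.6 N with the tip where it first touched, so the stop doesn't seem to have slipped. Retreat along the lane and measure.

{"api": "jog_arm", "payload": {
  "moves": "-3 -5 0 0 -1; -8 -15 0 0 -1; -15 -28 0 0 -1; -15 -28 0 0 -1; -15 -28 0 0 -1"
}}

```text
time: 17.13
tool_pos: [0.4526, -0.2858, 0.0383]
orientation: [[0.249, 0.932, 0.263], [0.737, -0.358, 0.574], [0.629, 0.051, -0.776]]
contact_force: [0.5, 0.3, -0.4]
width: 0.004
grip_force: 0.0
```

{"api": "jog_arm", "payload": {
  "moves": "-10 -28 20 0 -1; 0 -28 30 0 -1; 0 -28 40 0 -1; 0 -30 40 0 -1; 0 -30 40 0 -1"
}}

```text
time: 17.55
tool_pos: [0.4427, -0.416, 0.1905]
orientation: [[0.25, 0.932, 0.263], [0.736, -0.359, 0.574], [0.629, 0.05, -0.776]]
contact_force: [0.8, -1.0, -0.7]
width: -0.0
grip_force: 0.0
```

{"api": "jog_arm", "payload": {
  "moves": "0 -30 40 0 -1; 0 -30 40 0 -1; 0 -30 40 0 -1; 0 -30 40 0 -1; 0 -30 40 0 -1"
}}

```text
time: 17.97
tool_pos: [0.4429, -0.5408, 0.3572]
orientation: [[0.249, 0.932, 0.262], [0.737, -0.358, 0.574], [0.629, 0.05, -0.776]]
contact_force: [1.1, -0.7, -0.5]
width: 0.007
grip_force: 0.0
```

```bash
python3 - <<'E'
from h import *
import pickle
F()
for n in('scene','top'):
    c=eyes.capture(n);pickle.dump(c,open(n+'9.pkl','wb'))
    m=cv2.inRange(cv2.cvtColor(c['pixels'],cv2.COLOR_BGR2HSV),(18,90,40),(36,255,255))
    for k in cv2.findContours(m,0,1)[0]:
        if cv2.contourArea(k)>4:
            u,v=k[:,0].mean(0);p=dep(c,u,v);q=rz(p)
            if -200<q[0]<250 and abs(q[1])<120: print(n,u,v,q,p[2],cv2.contourArea(k))
E
```

```text
J [-71.1  43.1  46.2  29.4 117.8 -43.5] riser [-286.7 -112. ] z 357.2 xaz 71.3 lean 39.1
F riser -0.0 -1.3 -0.5
top 345.302752293578 242.58715596330276 [88.7 27.4] 0.05097918021747483 173.5
top 369.0121951219512 241.0 [45.7 -7.4] 0.008932329408907647 134.0
```

```bash
python3 - <<'E'
from h import *
import pickle
from scipy.optimize import least_squares
c=pickle.load(open('top9.pkl','rb'))
m=cv2.inRange(cv2.cvtColor(c['pixels'],cv2.COLOR_BGR2HSV),(18,90,40),(36,255,255));m[:,:325]=0;m[:,358:]=0;m[:225]=0;m[260:]=0
P=[]
for v,u in np.argwhere(m):
    p=dep(c,u,v);P.append([*rz(p),p[2]*1e3])
P=np.array(P);print(len(P),P.min(0),P.max(0))
w=P[(P[:,2]>18)&(P[:,2]<62)]
f=least_squares(lambda q:np.hypot(w[:,0]-q[0],w[:,1]-q[1])-44,[105,0],loss='soft_l1')
print('wall fit',len(w),f.x,np.abs(f.fun).mean())
t=P[P[:,2]>62];print('rim',len(t),t[:,2].mean() if len(t) else 0)
# rim tilt/height by location
for s in range(60,150,10):
    q=P[(P[:,0]>s)&(P[:,0]<=s+10)]
    if len(q): print(s,len(q),'zmax',q[:,2].max().round(1),'ymax',q[:,1].max())
a=pickle.load(open('top2.pkl','rb'))
# stop: compare colours/points along the visible slit
for n,k in(('before',a),('after',c)):
    g=k['pixels'][228:242,310:330].min(2);ys,xs=np.nonzero(g<60)
    print(n,len(xs),xs.mean()+310 if len(xs) else None, [rz(dep(k,x+310,y+228)).tolist() for y,x in list(zip(ys,xs))[::6]])
d=cv2.absdiff(a['pixels'],c['pixels']).max(2)[225:245,295:328];print('diff px',np.argwhere(d>25).shape, np.argwhere(d>25).mean(0) if (d>25).any() else '')
E
```

```text
198 [15.2        16.9         2.76638618] [ 135.6        283.9       1146.6782121]
wall fit 111 [103.89119082   0.13723945] 0.8635301050464907
rim 65 88.83561548901564
60 13 zmax 153.1 ymax 48.9
70 36 zmax 76.3 ymax 38.7
80 35 zmax 72.1 ymax 44.3
90 25 zmax 74.5 ymax 46.8
100 26 zmax 73.3 ymax 46.7
110 21 zmax 74.8 ymax 45.9
120 26 zmax 72.2 ymax 42.2
130 15 zmax 74.7 ymax 35.6
before 15 319.0 [[152.2, 27.3], [151.4, 29.5], [152.0, 28.9]]
after 43 324.0 [[152.6, 26.7], [151.7, 28.8], [132.8, 33.8], [152.0, 29.2], [134.7, 29.8], [130.2, 24.0], [130.5, 33.9], [119.6, 42.6]]
diff px (95, 2) [13.71578947 28.30526316]
```

The pot centre fits at (104, 0): on the fence, its rim level, and the stop face unchanged at x≈152 before and after. There may be a few mm of gap at the stop, within the measuring error, so I'll return along the same path and feel gently.

{"api": "jog_arm", "payload": {
  "moves": "0 30 -40 0 -1; 0 30 -40 0 -1; 0 30 -40 0 -1; 0 30 -40 0 -1; 0 30 -40 0 -1"
}}

```text
time: 18.48
tool_pos: [0.4426, -0.4126, 0.1869]
orientation: [[0.25, 0.932, 0.262], [0.736, -0.359, 0.574], [0.629, 0.05, -0.776]]
contact_force: [-0.1, -0.6, -0.5]
width: 0.008
grip_force: 0.0
```

{"api": "jog_arm", "payload": {
  "moves": "0 30 -40 0 -1; 0 30 -40 0 -1; 0 28 -40 0 -1; 0 28 -30 0 -1; 10 28 -20 0 -1"
}}

```text
time: 18.9
tool_pos: [0.4506, -0.282, 0.0355]
orientation: [[0.253, 0.932, 0.261], [0.734, -0.36, 0.576], [0.63, 0.046, -0.775]]
contact_force: [1.5, 0.0, -0.0]
width: 0.002
grip_force: 0.0
```

{"api": "jog_arm", "payload": {
  "moves": "15 28 0 0 -1; 15 28 0 0 -1; 12 22 0 0 -1; 0 0 0 0 -1"
}}

```text
time: 19.23
tool_pos: [0.4942, -0.2002, 0.0381]
orientation: [[0.248, 0.934, 0.257], [0.734, -0.354, 0.579], [0.632, 0.045, -0.773]]
contact_force: [0.2, 0.2, 0.1]
width: 0.005
grip_force: 0.0
```

```bash
python3 -c "from h import *;F()"
```

```text
J [-53.6  48.1  99.6  39.1  60.9 -62.1] riser [37.2  5.4] z 38.1 xaz 71.4 lean 39.3
F riser 0.3 -0.1 0.1
```

{"api": "jog_arm", "payload": {
  "moves": "7 -3.8 0 0 -1; 3.5 6.5 0 0 -1; 3.5 6.5 0 0 -1; 0 0 0 0 -1"
}}

```text
time: 19.57
tool_pos: [0.5094, -0.1986, 0.038]
orientation: [[0.25, 0.932, 0.264], [0.738, -0.359, 0.571], [0.627, 0.052, -0.777]]
contact_force: [0.6, 0.4, -0.1]
width: 0.006
grip_force: 0.0
```

```bash
python3 -c "from h import *;F()"
```

```text
J [-52.3  48.3  98.6  39.8  60.6 -60.9] riser [45.8 -7.2] z 38.0 xaz 71.3 lean 39.0
F riser 0.6 -0.3 -0.1
```

{"api": "jog_arm", "payload": {
  "moves": "0.5 0.9 0 0 -1; 0.5 0.9 0 0 -1; 0 0 0 0 -1"
}}

```text
time: 19.82
tool_pos: [0.5102, -0.1979, 0.0378]
orientation: [[0.25, 0.931, 0.264], [0.738, -0.36, 0.57], [0.626, 0.052, -0.778]]
contact_force: [-0.6, -0.5, -0.0]
width: 0.004
grip_force: 0.0
```

```bash
python3 -c "from h import *;F()"
```

```text
J [-52.2  48.2  98.6  39.9  60.4 -60.8] riser [46.7 -7.6] z 37.8 xaz 71.3 lean 38.9
F riser -0.7 0.3 -0.0
```

{"api": "jog_arm", "payload": {
  "moves": "0.3 3.8 0 0 -1; 0.3 3.8 0 0 -1; 0 0 0 0 -1"
}}

```text
time: 20.07
tool_pos: [0.5106, -0.1891, 0.0379]
orientation: [[0.25, 0.932, 0.263], [0.738, -0.359, 0.571], [0.627, 0.052, -0.777]]
contact_force: [-0.7, 0.0, 0.4]
width: 0.004
grip_force: 0.0
```

{"api": "jog_arm", "payload": {
  "moves": "0.5 0.9 0 0 -1; 0 0 0 0 -1"
}}

```text
time: 20.23
tool_pos: [0.5114, -0.1891, 0.0378]
orientation: [[0.25, 0.932, 0.264], [0.739, -0.359, 0.57], [0.626, 0.052, -0.778]]
contact_force: [-0.2, 0.2, 0.8]
width: 0.005
grip_force: 0.2
```

```bash
python3 -c "from h import *;F()"
```

```text
J [-51.5  48.1  99.3  40.5  59.8 -60.9] riser [55.1 -4.5] z 37.8 xaz 71.3 lean 38.9
F riser 0.1 0.3 0.8
```

Just about touching (pad force 0.2). Half-millimetre steps now.

{"api": "jog_arm", "payload": {
  "moves": "0.5 0.9 0 0 -1; 0 0 0 0 -1"
}}

```text
time: 20.4
tool_pos: [0.5121, -0.1886, 0.0378]
orientation: [[0.25, 0.932, 0.264], [0.739, -0.36, 0.569], [0.626, 0.053, -0.778]]
contact_force: [-0.5, -1.2, 0.2]
width: 0.004
grip_force: 0.5
```

{"api": "jog_arm", "payload": {
  "moves": "0.3 0.5 0 0 -1; 0 0 0 0 -1"
}}

```text
time: 20.57
tool_pos: [0.5125, -0.1882, 0.0378]
orientation: [[0.25, 0.931, 0.264], [0.739, -0.36, 0.569], [0.626, 0.053, -0.778]]
contact_force: [0.2, -1.2, 0.4]
width: 0.006
grip_force: 0.6
```

```bash
python3 -c "from h import *;F()"
```

```text
J [-51.4  48.1  99.3  40.6  59.7 -60.9] riser [56.4 -4.9] z 37.8 xaz 71.3 lean 38.9
F riser -1.0 -0.7 0.4
```

{"api": "jog_arm", "payload": {
  "moves": "0.4 0.8 0 0 -1; 0 0 0 0 -1"
}}

```text
time: 20.73
tool_pos: [0.5129, -0.1875, 0.0377]
orientation: [[0.25, 0.931, 0.264], [0.739, -0.36, 0.569], [0.625, 0.053, -0.779]]
contact_force: [0.5, -1.9, 0.0]
width: 0.009
grip_force: 1.1
```

```bash
python3 -c "from h import *;F()"
```

```text
J [-51.3  48.1  99.3  40.7  59.6 -60.9] riser [57.2 -5. ] z 37.7 xaz 71.3 lean 38.9
F riser -1.4 -1.4 0.0
```

{"api": "jog_arm", "payload": {
  "moves": "0.4 0.8 0 0 -1; 0 0 0 0 -1"
}}

```text
time: 20.9
tool_pos: [0.5131, -0.1872, 0.0377]
orientation: [[0.25, 0.932, 0.264], [0.74, -0.36, 0.568], [0.624, 0.054, -0.779]]
contact_force: [-2.7, -3.7, 0.7]
width: 0.006
grip_force: 2.3
```

```bash
python3 -c "from h import *;F()"
```

```text
J [-51.2  48.1  99.4  40.7  59.5 -60.8] riser [57.6 -5.1] z 37.7 xaz 71.4 lean 38.8
F riser -4.6 0.6 0.7
```

The force rises and the tip stalls at the same place as the first touch, so the pot is against the stop and the stop has not moved. Retreating gently.

{"api": "jog_arm", "payload": {
  "moves": "-0.5 -0.9 0 0 -1; -1 -1.8 0 0 -1; -3 -5 0 0 -1; -8 -15 0 0 -1; -15 -28 0 0 -1"
}}

```text
time: 21.32
tool_pos: [0.485, -0.2332, 0.0382]
orientation: [[0.247, 0.933, 0.26], [0.737, -0.356, 0.575], [0.63, 0.049, -0.775]]
contact_force: [0.3, -0.5, 0.1]
width: 0.011
grip_force: 0.0
```

{"api": "jog_arm", "payload": {
  "moves": "-15 -28 0 0 -1; -15 -28 0 0 -1; -10 -28 20 0 -1; 0 -28 30 0 -1; 0 -28 40 0 -1"
}}

```text
time: 21.73
tool_pos: [0.4438, -0.3736, 0.1216]
orientation: [[0.253, 0.931, 0.263], [0.735, -0.362, 0.573], [0.629, 0.048, -0.776]]
contact_force: [1.0, -0.9, 0.4]
width: 0.005
grip_force: 0.0
```

{"api": "jog_arm", "payload": {
  "moves": "0 -30 40 0 -1; 0 -30 40 0 -1; 0 -30 40 0 -1; 0 -30 40 0 -1; 0 0 0 0 -1"
}}

```text
time: 22.15
tool_pos: [0.4463, -0.4797, 0.262]
orientation: [[0.248, 0.93, 0.271], [0.747, -0.361, 0.558], [0.617, 0.064, -0.784]]
contact_force: [0.7, -0.8, 1.6]
width: 0.005
grip_force: 0.0
```

```bash
python3 - <<'E'
from h import *
import pickle
from scipy.optimize import least_squares
F()
def fit(c):
    m=cv2.inRange(cv2.cvtColor(c['pixels'],cv2.COLOR_BGR2HSV),(18,90,40),(36,255,255));m[:,:325]=0;m[:,358:]=0;m[:225]=0;m[260:]=0
    P=[];
    for v,u in np.argwhere(m):
        p=dep(c,u,v);P.append([*rz(p),p[2]*1e3])
    P=np.array(P);w=P[(P[:,2]>18)&(P[:,2]<62)]
    f=least_squares(lambda q:np.hypot(w[:,0]-q[0],w[:,1]-q[1])-44,[105,0],loss='soft_l1');return len(w),f.x,np.abs(f.fun).mean()
c=eyes.capture('top');a=pickle.load(open('top9.pkl','rb'))
print(fit(a),fit(c));d=cv2.absdiff(a['pixels'],c['pixels']).max(2)[220:265,290:385];print('diff',(d>25).sum())
b=pickle.load(open('top2.pkl','rb'))
for k in (b,c): print([rz(dep(k,u,v)).tolist() for u,v in((319,232),(319,234),(318,235))])
E
```

```text
J [-69.4  41.4  63.9  27.4 101.8 -50.3] riser [-231.4  -85.9] z 262.0 xaz 71.7 lean 38.3
F riser -0.4 -1.0 1.6
(111, array([103.89119082,   0.13723945]), np.float64(0.8635301050464907)) (105, array([105.28597584,   0.12027629]), np.float64(0.6644082778166578))
diff 134
[[149.1, 29.0], [149.5, 28.8], [152.0, 28.9]]
[[149.3, 28.7], [149.0, 29.6], [151.7, 29.4]]
```

Pot front at x≈149.3 meets the stop face at 149–152, which has not moved; y≈0 puts it on the fence. Handing in.

```bash
python3 -c "from h import *;print(ctrl.finish_job())"
```

```text
the job is handed in; nothing more can be done
None
```

The job is handed in at about 22 s: the pot rests flat behind the lip, against the fence and, by feel (last press 4.6 N), the stop, but my first touch spiked to about 20 N at the tool, near the stop's 18 N slip limit. The measurements afterwards show no shift of the stop, and nothing else was touched as far as the forces and measurements show.

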